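# Close a two-leaf wiring enclosure so that its doors lap

### The job

The wiring enclosure on the bench was closed in the wrong order: its red flanged door is down (or nearly) while the bare aluminium rebated door still stands open. Swing the red door well up out of the way, shut the aluminium door fully, and only then shut the red door fully so that its flange laps over the aluminium door's edge. Do not let a door slam, do not disturb the things lying around, and let go at the end.

Things in the scene. Friction and masses are not known exactly. Their poses are not given: they have to be found in the camera images.
- box_floor (a point): Centre of the enclosure's underside. The enclosure is a grey steel box fixed to the bench, lying on its back, mouth up: 200 mm along its own x, 320 mm along its own y, 90 mm high. Its y runs from the aluminium door's hinge to the red door's hinge, its x lies along the hinge lines, z is up. It stands turned by up to 0.35 rad about the vertical.
- flanged_hinge (a point): Middle of the red flanged door's hinge line, on the top outer edge of the box's +y end wall, 90 mm above the bench. Fixed to the box, with the box's axes (x along the hinge line, y outward, z up). The shut red door reaches from here towards -y.
- rebated_hinge (a point): Middle of the bare aluminium rebated door's hinge line, on the top outer edge of the box's -y end wall, 320 mm from the red door's hinge and as high. Fixed to the box, same axes. The shut aluminium door reaches from here towards +y.
- flanged_door (a joint): Swing of the red door in rad: 0 fully shut (flat on the box), growing as its free edge swings up, 1.57 upright, stop at 1.7. About 0.3 kg; the stiff hinge holds it at any angle, swinging it takes 2 to 8 N at the handle. 8 mm thick, 196 mm long along the hinge, its free edge 159 mm from the hinge, where the flange begins.
- flange_tip (a point): Middle of the tip of the red door's flange, moving with that door: a 4 mm strip along the free edge, level with the outer face, that reaches on to 180 mm from the hinge, with a bead 5 mm high on top at the tip. Shut last, it lies over the aluminium door's lip. Down first, it blocks the aluminium door: the red door must be up by over 0.5 rad to let that pass.
- rebated_door (a joint): Swing of the aluminium door in rad: 0 fully shut, growing as its free edge swings up, 1.57 upright, stop at 1.7. Same mass and equally stiff hinge; stays where it is left. 8 mm thick, 196 mm long along the hinge; from 136 to 158 mm from the hinge its edge is a dark lowered lip (rebate) only 3 mm thick.
- flanged_handle (a point): Middle of the grip bar of the red door's black bow handle: round bar, 12 mm thick, 110 mm long, parallel to the hinge, 140 mm from the hinge line along the door and 50 mm square to it on the outer face (gap under the bar 36 mm). Smooth: it turns within a pinch, so a gripper can stay upright through the swing. Door shut: 140 mm above the bench, 55 mm from the other bar.
- rebated_handle (a point): Middle of the grip bar of the aluminium door's bow handle: the same handle, 125 mm from the hinge line along the door and 50 mm square to it on the outer face (gap under the bar 36 mm). On an open door the bar is on the outside, away from the mouth.
- tape_mid (a point): Bystander: centre of a white tape roll lying flat, 90 mm across, 20 mm high, at the robot's side of the enclosure.
- driver: Bystander: yellow screwdriver, 190 mm, lying beyond the enclosure; origin on the bench beneath its middle.
- heat_gun: Bystander: orange heat gun lying on its side, 200 mm long, 64 mm high; origin on the bench beneath its barrel.
- bin_a: Bystander: clear bin of black parts, 110 x 80 x 45 mm; origin at the centre of its underside.
- bin_b: Bystander: clear bin of red parts, 110 x 80 x 45 mm; origin at the centre of its underside.
- spray_can: Bystander: blue spray can, 60 mm across, 170 mm tall; origin at the centre of its underside.
- spool: Bystander: wire spool lying flat, 150 mm across, 58 mm high, white top; origin at the centre of its underside.

How it is judged:
By the outcome, as a careful person would: the job done as asked, in the order asked, and still so for the second after the job is handed in, with the robot touching nothing.
It also fails if it takes over 61 s, if anything falls off the work surface, if the arm or the gripper's body presses on something with over 40 N, if the wrist force passes 120 N, or if a joint passes its speed limit or range.

### The arm

A 6-joint arm with a two-finger parallel gripper is mounted at the origin on the work surface. World frame = base frame: x ahead of the robot, y to its left, z up, the work surface at z = 0. Lengths are in m, angles in rad, forces in N, time in s.
With the tool pointing down it reaches from about 0.25 to 0.775 m from the base axis. Payload 4 kg.
Tool frame: the origin (TCP) lies between the finger pads; the fingertips stand 14 mm ahead of it and the grasp point (between the pads) lies 5 mm behind it; z points along the fingers, y is the line along which they close (so a half turn about z gives the same grasp; the last joint's range is limited). The gripper opens to 94 mm and grips with 3 to 60 N. Pads are 16 mm wide; open, the fingers measure 119 mm over their backs; the gripper's body (75 mm by 177 mm) begins 78 mm behind the grasp point.
Start: joints at [-1.257, 0.087, 1.371, -0, 1.684, -0.103], TCP at [0.223, -0.503, 0.22] pointing down, gripper open.
Joint ranges: [-3.1, 3.1], [-0.76, 2.03], [0.27, 2.55], [-1.08, 4.22], [0.17, 2.65], [-2.57, 2.57]. Speed limits (rad/s): [2.79, 2.79, 3.14, 3.14, 3.14, 3.14].

### API

Orientations are given as a unit quaternion [x, y, z, w].
In Python, from bench import ctrl gives the robot as it stands.
- The arm moves only by the shell command python3 -m inch 'ROWS'. ROWS is JSON, a list of rows, each an object of numbers: "wx", "wy", "wz": the turn, a rotation vector about the tool's x, y, z in rad; "tx", "ty", "tz": the shift along the tool's x, y, z in mm; "gripper": the opening, from 0 (shut) to 1 (fully open). A call has exactly 10 rows; each row shifts and turns the commanded pose from where the row before left it, along the tool's axes as they then stand; what a row does not reach is not made up. A row lasts 1/8 s, in which the tool goes at most 62.5 mm and 10.7 degrees, less where a joint would pass 70% of its speed; a pose out of reach is approached as far as the arm can. A call with a gripper value outside its range is refused whole. The fingers move at their own pace and stop on an object; the grip force is fixed at half the most. Time passes only in rows, so rows that do not move let the fingers close, or fill a call up. It gives the time, the measured TCP pose, the force, the opening and the grip force at its end, in the units of the state.
- ctrl.sense(): the state, without advancing time (a new reading comes with each control period).
- ctrl.snapshot(name): name is "scene" or "top" or "wrist"; returns a dict with "pixels" (480x640x3 uint8, red, green, blue), "depth" (480x640 float32, m along the optical axis (not along the pixel's ray), 0 where there is no reading), "K" (3x3 intrinsics, pixels), "R" (3x3) and "t" (3): a world point X has camera coordinates R X + t. Camera axes: x right, y down, z forward; pixel columns grow to the right and rows downward; lengths in m; the calibration is good to about 2 mm. The wrist camera is an equidistant fisheye: a pixel r from the principal point sees the ray r / f radians off the axis. A picture is of the moment at which its call begins.
- ctrl.finish_job(): hands the job in; it is judged then, once.
Trained networks look in a picture, given as the dict that the camera call returned (one of the last four; its "shot" number tells which), for a name from the list of things; names that differ only in an ending like _2 or _b are one class to them, and where a whole thing is asked for, a point or a joint stands for the part that bears it (a point fixed in the world has none). Each returns a list of dicts, best first, with "score" (0 to 1); they miss things now and then, are a little off and sometimes report something else, mostly with a low value. They report only what shows in the picture. A call takes as long as a camera call.
- ctrl.cut_out(picture, label): "region" (480x640 bool, what is visible of it) and "extent" ([left, top, width, height] in pixels, round what is visible of it).
The state is a dict: "time": time; "qpos": joint angles; "joint_velocities": joint speeds; "joint_torque": joint torques, N m; "tool_pos": TCP position; "tool_rot": TCP orientation; "force": force on the tool from outside, world axes, zero at the start; "ft_torque": the same for the moment, N m; "gripper_width": opening from 0.0 (shut) to 1.0 (fully open); "finger_force": force on a finger pad.
Only numpy, scipy, OpenCV 4.12 (cv2) and the standard library are available. Lean on these libraries where they do the work, as an engineer would, in place of code of your own. Each camera call takes 0.05 s, during which the arm holds its last target. There are 200 camera calls.

## Working session

There is one attempt and no reset: what is moved stays moved. The work goes in short steps, Python scripts to look and compute and a shell command to move; the robot and the scene stay as the last step left them, time stands still between calls to the robot, and variables do not carry over. Pictures are saved under pics/ and viewed, at most 10 in all, crops included, and the job is handed in when it is done.

```bash
mkdir -p pics; ls; cat > h.py <<'E'
import numpy as np, cv2
from bench import ctrl
def pts(p):
    v,u=np.mgrid[0:480,0:640]; K=p["K"]; d=p["depth"]
    c=np.stack([(u-K[0][2])/K[0][0]*d,(v-K[1][2])/K[1][1]*d,d],-1)
    X=(c-np.array(p["t"]))@np.array(p["R"]); X[d<=0]=np.nan
    return X
E
python3 - <<'E'
from h import *
ims=[]
for n in ("scene","top"):
    p=ctrl.snapshot(n); X=pts(p); np.savez(n,X=X,px=p["pixels"]); 
    cv2.imwrite(f"pics/{n}.png",p["pixels"][...,::-1])
    for l in ["flanged_door","rebated_door","flanged_handle","rebated_handle","flange_tip","tape_mid","driver","heat_gun","bin_a","spray_can","spool"]:
        for r in ctrl.cut_out(p,l)[:2]:
            if r["score"]<.3: continue
            Q=X[r["region"]]; Q=Q[~np.isnan(Q[:,0])]
            print(n,l,round(r["score"],2),r["extent"],np.round(np.median(Q,0),3),np.round(np.percentile(Q,3,axis=0),3),np.round(np.percentile(Q,97,axis=0),3))
            np.save(f"{n}_{l}.npy",Q) if r is not None else 0
print(ctrl.sense())
E
```

```text
pics
scene flanged_door 0.84 [325.7, 217.6, 69.6, 59.3] [0.622 0.114 0.1  ] [0.515 0.024 0.095] [0.712 0.208 0.146]
scene rebated_door 0.96 [267.0, 180.0, 32.9, 92.9] [ 0.565 -0.084  0.211] [ 0.464 -0.124  0.103] [ 0.64  -0.029  0.237]
scene flanged_handle 0.7 [328.5, 215.5, 72.2, 59.1] [0.624 0.115 0.1  ] [0.519 0.024 0.096] [0.712 0.205 0.146]
scene rebated_handle 0.88 [269.3, 187.8, 25.7, 85.8] [ 0.566 -0.085  0.208] [ 0.463 -0.123  0.1  ] [ 0.64  -0.033  0.236]
scene flange_tip 0.83 [324.6, 213.5, 73.0, 64.8] [0.623 0.115 0.1  ] [0.512 0.026 0.095] [0.712 0.207 0.146]
scene tape_mid 0.71 [338.9, 210.5, 21.7, 10.1] [0.413 0.159 0.019] [ 0.375  0.091 -0.001] [0.539 0.187 0.145]
scene tape_mid 0.6 [136.0, 265.7, 44.4, 42.7] [ 0.524 -0.428  0.029] [ 0.478 -0.48   0.004] [ 0.564 -0.374  0.045]
scene driver 0.83 [298.5, 299.7, 72.6, 14.3] [ 0.721 -0.037  0.021] [ 0.698 -0.083  0.009] [0.756 0.077 0.027]
scene heat_gun 0.69 [420.9, 168.6, 49.9, 51.4] [0.411 0.441 0.048] [0.339 0.39  0.002] [0.514 0.563 0.064]
scene bin_a 0.89 [138.7, 235.1, 50.0, 34.5] [ 0.4   -0.409  0.029] [ 0.351 -0.
[... 2030 characters left out ...]
 1.2, 'qpos': array([-1.25707243e+00,  8.72218095e-02,  1.37067357e+00,  1.39456535e-06,
        1.68357730e+00, -1.03072135e-01]), 'joint_velocities': array([ 0.0015734 ,  0.00053251, -0.00202362,  0.002681  , -0.00107565,
       -0.00158311]), 'joint_torque': array([-1.90927803e-04, -3.40046811e+01, -3.02600849e+01,  7.20268744e-02,
        2.35455448e-02,  4.23938431e-06]), 'tool_pos': array([ 0.22267954, -0.50294504,  0.21950737]), 'tool_rot': array([9.78363591e-01, 2.06892921e-01, 6.99561282e-06, 5.95826401e-05]), 'force': array([-0.66128192, -0.0572705 , -0.37134681]), 'ft_torque': array([-0.00461276, -0.0171742 , -0.02789537]), 'finger_force': 0.0, 'gripper_width': 1.0013702966666005}
```

```bash
python3 - <<'E'
from h import *
a=np.load("scene.npz")["px"][140:340,230:500]; b=np.load("top.npz")["px"][150:330,200:440]
a=cv2.resize(a,(400,296),interpolation=3);b=cv2.resize(b,(395,296),interpolation=3)
cv2.imwrite("pics/c.png",np.hstack([a,b])[...,::-1])
for n in("scene","top"):
    Q=np.load(f"{n}_flanged_door.npy"); P=Q[Q[:,2]<.115]
    c=np.median(P,0); M=P-c; k=np.abs(M[:,2])<.02; cc=np.linalg.lstsq(np.c_[M[k,:2],np.ones(k.sum())],P[k,2],rcond=None)[0]
    print(n,"red plane",cc, cv2.minAreaRect(P[k][:,:2].astype(np.float32)))
    H=Q[Q[:,2]>.135]; print(" bar",len(H),H.mean(0),cv2.minAreaRect(H[:,:2].astype(np.float32)))
    Q=np.load(f"{n}_rebated_door.npy")
    X=np.load(f"{n}.npz")["X"]
    r=cv2.minAreaRect(P[k][:,:2].astype(np.float32))
    print(" alu n",len(Q),cv2.minAreaRect(Q[:,:2].astype(np.float32)), Q[:,2].max())
    np.set_printoptions(suppress=True,precision=3); print(Q[np.argsort(Q[:,2])][::max(1,len(Q)//25)])
E
```

```text
scene red plane [-0.01148948 -0.02497266  0.09993877] ((0.6106290221214294, 0.11856678128242493), (0.1806967854499817, 0.2010377049446106), 70.20140075683594)
 bar 167 [0.60465494 0.06832088 0.14691543] ((0.5972903966903687, 0.07145655155181885), (0.01066833920776844, 0.11912883818149567), 70.77371215820312)
 alu n 1272 ((0.44849693775177, -0.050028055906295776), (0.07801968604326248, 0.3996550440788269), 75.52720642089844) 0.23972314911840223
[[ 0.267 -0.013  0.002]
 [ 0.618 -0.13   0.105]
 [ 0.532 -0.096  0.114]
 [ 0.607 -0.118  0.124]
 [ 0.632 -0.123  0.134]
 [ 0.594 -0.106  0.143]
 [ 0.636 -0.108  0.152]
 [ 0.467 -0.055  0.161]
 [ 0.614 -0.101  0.17 ]
 [ 0.62  -0.099  0.179]
 [ 0.488 -0.05   0.189]
 [ 0.523 -0.058  0.197]
 [ 0.603 -0.083  0.206]
 [ 0.605 -0.085  0.213]
 [ 0.53  -0.051  0.215]
 [ 0.495 -0.068  0.217]
 [ 0.597 -0.105  0.218]
 [ 0.491 -0.064  0.219]
 [ 0.552 -0.051  0.221]
 [ 0.492 -0.03   0.224]
 [ 0.503 -0.093  0.227]
 [ 0.544 -0.104  0.229]
 [ 0.512 -0.087  0.23 ]
 [ 0.501 -0.087  0.231]
 [ 0.6   -0.061  0.234]
 [ 0.554 -0.043  0.237]]
top red plane [-0.01  -0.02
[... 312 characters left out ...]
89593946933746, 0.2217247486114502), 71.54151153564453) 0.15702122327675194
[[ 0.72   0.069 -0.005]
 [ 0.616  0.151  0.093]
 [ 0.605  0.129  0.095]
 [ 0.594  0.155  0.096]
 [ 0.683  0.149  0.097]
 [ 0.643  0.02   0.097]
 [ 0.641  0.186  0.098]
 [ 0.627  0.099  0.098]
 [ 0.606  0.182  0.099]
 [ 0.537  0.079  0.099]
 [ 0.591  0.136  0.1  ]
 [ 0.603  0.087  0.1  ]
 [ 0.671  0.063  0.101]
 [ 0.631  0.028  0.101]
 [ 0.671  0.156  0.101]
 [ 0.656  0.192  0.102]
 [ 0.524  0.148  0.102]
 [ 0.575  0.19   0.103]
 [ 0.641  0.044  0.103]
 [ 0.582  0.135  0.104]
 [ 0.597  0.066  0.104]
 [ 0.535  0.099  0.105]
 [ 0.643  0.044  0.106]
 [ 0.501  0.082  0.108]
 [ 0.611  0.07   0.141]
 [ 0.574  0.08   0.155]]
```

View pics/c.png

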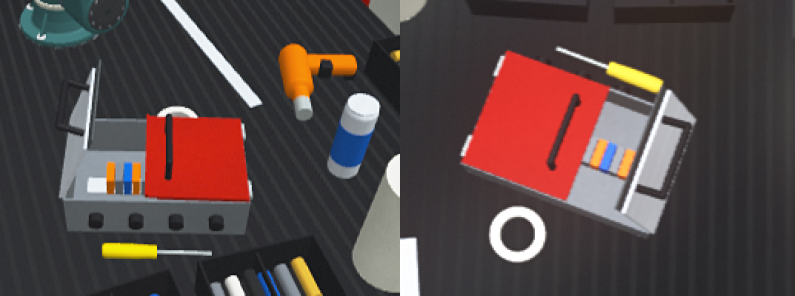

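The crops show the red door practically shut (left crop at about (200,158), right at (535,125)), with its bar across it. The aluminium door stands open at about 1.18 rad, its bar on the outside, and the tape roll and screwdriver lie clear of the box. Box yaw comes out at about -0.33 rad, and the heights match the given sizes. I'll start the approach.

```bash
python3 -m inch '[{"tz":-22,"wz":0.15,"gripper":0.5},{"tz":-22,"wz":0.15,"gripper":0.5},{"tz":-22,"wz":0.15,"gripper":0.5},{"tz":-22,"wz":0.15,"gripper":0.5},{"tz":-22,"wz":0.15,"gripper":0.5},{"tx":12,"ty":-50,"gripper":0.5},{"tx":12,"ty":-50,"gripper":0.5},{"tx":12,"ty":-50,"gripper":0.5},{"tx":12,"ty":-50,"gripper":0.5},{"tx":12,"ty":-50,"gripper":0.5}]'
cat > g.py <<'E'
import sys
from h import *
from scipy.spatial.transform import Rotation as Ro
ya=-0.33; bx=np.array([np.cos(ya),np.sin(ya),0]); by=np.array([-np.sin(ya),np.cos(ya),0])
HF=np.array([.638,.2025,.09]); HR=HF-.32*by
def bar(door,th):
    L=.14 if door=="f" else .125; s=-1 if door=="f" else 1; H=HF if door=="f" else HR
    return H+s*(L*np.cos(th)-.05*np.sin(th))*by+np.array([0,0,L*np.sin(th)+.05*np.cos(th)])
def go(P):  # grasp point target -> tool delta mm; desired turn
    s=ctrl.sense(); R=Ro.from_quat(s["tool_rot"]); T=np.array(P)-[0,0,.005]
    W=Ro.from_matrix(np.stack([bx,-by,[0,0,-1]],1))
    print("delta mm",np.round(R.inv().apply(T-s["tool_pos"])*1e3,1),"turn",np.round((R.inv()*W).as_rotvec(),3),"t",s["time"],"F",np.round(s["force"],1),"q6",round(s["qpos"][5],2),"w",round(s["gripper_width"],3))
if __name__=="__main__":
    go(bar(sys.argv[1],float(sys.argv[2])))
    if len(sys.argv)>3:
        p=bar(sys.argv[1],float(sys.argv[2]))
        for a in map(float,sys.argv[3:]):
            q=bar(sys.argv[1],a); d=(q-p)*1e3; print(a,"ty",round(-d@by,1),"tz",round(-d[2],1)); p=q
E
python3 g.py f 0.025
```

```text
delta mm [ 571.1 -375.1   81. ] turn [ 0.    -0.     0.747] t 1.2 F [-0.7 -0.1 -0.4] q6 -0.1 w 1.001schema error: expected keys wx, wy, wz, tx, ty, tz, gripper
```

```bash
python3 -m inch '[{"wx":0,"wy":0,"wz":0.15,"tx":0,"ty":0,"tz":-22,"gripper":0.5},{"wx":0,"wy":0,"wz":0.15,"tx":0,"ty":0,"tz":-22,"gripper":0.5},{"wx":0,"wy":0,"wz":0.15,"tx":0,"ty":0,"tz":-22,"gripper":0.5},{"wx":0,"wy":0,"wz":0.15,"tx":0,"ty":0,"tz":-22,"gripper":0.5},{"wx":0,"wy":0,"wz":0.147,"tx":0,"ty":0,"tz":-22,"gripper":0.5},{"wx":0,"wy":0,"wz":0,"tx":12,"ty":-50,"tz":0,"gripper":0.5},{"wx":0,"wy":0,"wz":0,"tx":12,"ty":-50,"tz":0,"gripper":0.5},{"wx":0,"wy":0,"wz":0,"tx":12,"ty":-50,"tz":0,"gripper":0.5},{"wx":0,"wy":0,"wz":0,"tx":12,"ty":-50,"tz":0,"gripper":0.5},{"wx":0,"wy":0,"wz":0,"tx":12,"ty":-50,"tz":0,"gripper":0.5}]'
python3 g.py f 0.025
```

```text
time: 2.45
tool_pos: [0.3611, -0.2844, 0.3296]
tool_rot: [0.986, -0.165, 0.0, 0.0]
force: [0.3, 0.8, 0.8]
gripper_width: 0.501
finger_force: 0.0
delta mm [ 103.9 -411.8  191.1] turn [ 0.    -0.001 -0.001] t 2.45 F [0.3 0.8 0.8] q6 1.11 w 0.501
```

```bash
python3 -m inch '[{"wx":0,"wy":0,"wz":0,"tx":13,"ty":-52,"tz":0,"gripper":0.5},{"wx":0,"wy":0,"wz":0,"tx":13,"ty":-52,"tz":0,"gripper":0.5},{"wx":0,"wy":0,"wz":0,"tx":13,"ty":-52,"tz":0,"gripper":0.5},{"wx":0,"wy":0,"wz":0,"tx":13,"ty":-52,"tz":0,"gripper":0.5},{"wx":0,"wy":0,"wz":0,"tx":13,"ty":-52,"tz":0,"gripper":0.5},{"wx":0,"wy":0,"wz":0,"tx":13,"ty":-52,"tz":0,"gripper":0.5},{"wx":0,"wy":0,"wz":0,"tx":13,"ty":-52,"tz":0,"gripper":0.5},{"wx":0,"wy":0,"wz":0,"tx":10,"ty":-38,"tz":20,"gripper":0.5},{"wx":0,"wy":0,"wz":0,"tx":0,"ty":0,"tz":35,"gripper":0.5},{"wx":0,"wy":0,"wz":0,"tx":0,"ty":0,"tz":35,"gripper":0.5}]'
python3 g.py f 0.025
python3 - <<'E'
from h import *
p=ctrl.snapshot("wrist"); cv2.imwrite("pics/w1.png",p["pixels"][...,::-1])
E
```

```text
time: 3.7
tool_pos: [0.5867, 0.0625, 0.2383]
tool_rot: [0.987, -0.164, 0.0, 0.0]
force: [0.1, 0.1, 0.1]
gripper_width: 0.499
finger_force: 0.0
delta mm [  3.2 -10.4  99.8] turn [ 0.    -0.     0.001] t 3.7 F [0.1 0.1 0.1] q6 1.91 w 0.499
```

View pics/w1.png

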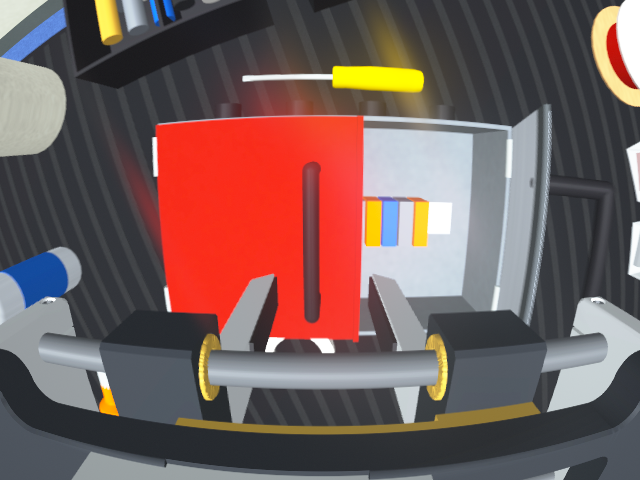

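The wrist view shows the bar vertical at about column 312 between the fingers, whose midpoint is at about 323. The tool is therefore parallel to the bar and needs the computed 10 mm shift. I'll descend and grip.

```bash
python3 -m inch '[{"wx":0,"wy":0,"wz":0,"tx":3,"ty":-10,"tz":15,"gripper":0.5},{"wx":0,"wy":0,"wz":0,"tx":0,"ty":0,"tz":25,"gripper":0.5},{"wx":0,"wy":0,"wz":0,"tx":0,"ty":0,"tz":25,"gripper":0.5},{"wx":0,"wy":0,"wz":0,"tx":0,"ty":0,"tz":20,"gripper":0.5},{"wx":0,"wy":0,"wz":0,"tx":0,"ty":0,"tz":14,"gripper":0.5},{"wx":0,"wy":0,"wz":0,"tx":0,"ty":0,"tz":0,"gripper":0.4},{"wx":0,"wy":0,"wz":0,"tx":0,"ty":0,"tz":0,"gripper":0},{"wx":0,"wy":0,"wz":0,"tx":0,"ty":0,"tz":0,"gripper":0},{"wx":0,"wy":0,"wz":0,"tx":0,"ty":0,"tz":0,"gripper":0},{"wx":0,"wy":0,"wz":0,"tx":0,"ty":0,"tz":0,"gripper":0}]'
python3 g.py f 0.025 .1 .2 .3 .4 .5 .6 .7 .8 .9 1. 1.1 1.2 1.3
```

```text
time: 5.0
tool_pos: [0.5927, 0.0696, 0.1412]
tool_rot: [0.986, -0.164, 0.001, 0.0]
force: [-0.5, -1.9, 3.4]
gripper_width: 0.118
finger_force: 30.0
delta mm [-0.2 -1.7  2.7] turn [ 0.001 -0.001 -0.   ] t 5.0 F [-0.5 -1.9  3.4] q6 1.92 w 0.118
0.1 ty -4.4 tz -10.2
0.2 ty -7.0 tz -13.1
0.3 ty -8.3 tz -12.3
0.4 ty -9.5 tz -11.4
0.5 ty -10.6 tz -10.4
0.6 ty -11.6 tz -9.3
0.7 ty -12.4 tz -8.1
0.8 ty -13.2 tz -6.8
0.9 ty -13.8 tz -5.5
1.0 ty -14.3 tz -4.1
1.1 ty -14.6 tz -2.6
1.2 ty -14.8 tz -1.2
1.3 ty -14.9 tz 0.3
```

```bash
python3 -m inch '[{"wx":0,"wy":0,"wz":0,"tx":0,"ty":-4,"tz":-10,"gripper":0},{"wx":0,"wy":0,"wz":0,"tx":0,"ty":-7,"tz":-13,"gripper":0},{"wx":0,"wy":0,"wz":0,"tx":0,"ty":-8,"tz":-12,"gripper":0},{"wx":0,"wy":0,"wz":0,"tx":0,"ty":-9.5,"tz":-11.5,"gripper":0},{"wx":0,"wy":0,"wz":0,"tx":0,"ty":-10.5,"tz":-10.5,"gripper":0},{"wx":0,"wy":0,"wz":0,"tx":0,"ty":-11.5,"tz":-9.5,"gripper":0},{"wx":0,"wy":0,"wz":0,"tx":0,"ty":-12.5,"tz":-8,"gripper":0},{"wx":0,"wy":0,"wz":0,"tx":0,"ty":-13,"tz":-7,"gripper":0},{"wx":0,"wy":0,"wz":0,"tx":0,"ty":-14,"tz":-5.5,"gripper":0},{"wx":0,"wy":0,"wz":0,"tx":0,"ty":0,"tz":0,"gripper":0}]'
python3 g.py f 0.9 1 1.1 1.2 1.3
```

```text
time: 6.25
tool_pos: [0.6219, 0.1536, 0.2325]
tool_rot: [0.986, -0.165, 0.002, 0.002]
force: [-3.6, -6.1, 10.3]
gripper_width: 0.114
finger_force: 30.0
delta mm [-0.6 -3.7  6.7] turn [ 0.002 -0.005 -0.002] t 6.25 F [-3.6 -6.1 10.3] q6 2.06 w 0.114
1.0 ty -14.3 tz -4.1
1.1 ty -14.6 tz -2.6
1.2 ty -14.8 tz -1.2
1.3 ty -14.9 tz 0.3
```

```bash
python3 -m inch '[{"wx":0,"wy":0,"wz":0,"tx":0,"ty":-16,"tz":-2,"gripper":0},{"wx":0,"wy":0,"wz":0,"tx":0,"ty":-15.5,"tz":0,"gripper":0},{"wx":0,"wy":0,"wz":0,"tx":0,"ty":-15.5,"tz":1,"gripper":0},{"wx":0,"wy":0,"wz":0,"tx":0,"ty":-15,"tz":1,"gripper":0},{"wx":0,"wy":0,"wz":0,"tx":0,"ty":0,"tz":0,"gripper":0},{"wx":0,"wy":0,"wz":0,"tx":0,"ty":0,"tz":0,"gripper":0.36},{"wx":0,"wy":0,"wz":0,"tx":0,"ty":0,"tz":0,"gripper":0.36},{"wx":0,"wy":0,"wz":0,"tx":0,"ty":0,"tz":0,"gripper":0.36},{"wx":0,"wy":0,"wz":0,"tx":0,"ty":0,"tz":-20,"gripper":0.36},{"wx":0,"wy":0,"wz":0,"tx":0,"ty":0,"tz":-20,"gripper":0.36}]'
python3 g.py f 1.3; python3 g.py r 1.18
python3 - <<'E'
from h import *
np.set_printoptions(suppress=True,precision=3)
p=ctrl.snapshot("wrist"); a=p["pixels"]; q=ctrl.snapshot("scene"); X=pts(q)
cv2.imwrite("pics/w2.png",np.hstack([cv2.resize(a,(400,300)),cv2.resize(q["pixels"][100:340,200:520],(400,300))])[...,::-1])
E
```

```text
time: 7.5
tool_pos: [0.6413, 0.2138, 0.2663]
tool_rot: [0.986, -0.164, -0.002, 0.001]
force: [0.6, 0.2, 0.8]
gripper_width: 0.361
finger_force: 0.0
delta mm [ 0.6  1.  33. ] turn [ 0.002  0.003 -0.   ] t 7.5 F [0.6 0.2 0.8] q6 2.14 w 0.361
delta mm [  0.8 330.3  47.2] turn [ 0.002  0.003 -0.   ] t 7.5 F [0.6 0.2 0.8] q6 2.14 w 0.361
```

View pics/w2.png

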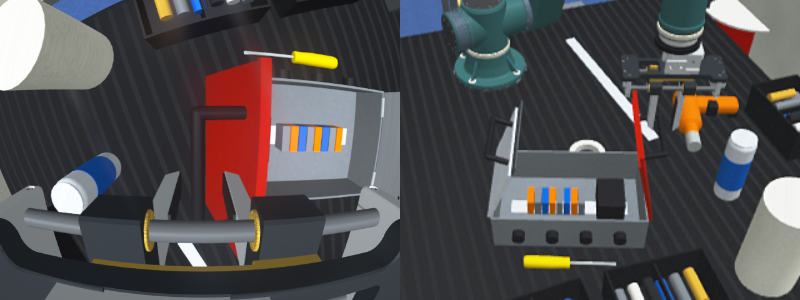

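The red door stands up at about 1.3 rad with its bar free; the aluminium door hasn't moved. Next I'll lift, cross over and look at the aluminium bar from above.

```bash
python3 -m inch '[{"wx":0,"wy":0,"wz":0,"tx":0,"ty":0,"tz":-30,"gripper":0.36},{"wx":0,"wy":0,"wz":0,"tx":0,"ty":0,"tz":-33,"gripper":0.36},{"wx":0,"wy":0,"wz":0,"tx":0,"ty":40,"tz":0,"gripper":0.42},{"wx":0,"wy":0,"wz":0,"tx":0,"ty":50,"tz":0,"gripper":0.42},{"wx":0,"wy":0,"wz":0,"tx":0,"ty":50,"tz":0,"gripper":0.42},{"wx":0,"wy":0,"wz":0,"tx":0,"ty":50,"tz":0,"gripper":0.42},{"wx":0,"wy":0,"wz":0,"tx":0,"ty":50,"tz":0,"gripper":0.42},{"wx":0,"wy":0,"wz":0,"tx":0,"ty":50,"tz":0,"gripper":0.42},{"wx":0,"wy":0,"wz":0,"tx":0,"ty":40,"tz":20,"gripper":0.42},{"wx":0,"wy":0,"wz":0,"tx":0,"ty":0,"tz":20,"gripper":0.42}]'
python3 g.py r 1.18
python3 - <<'E'
from h import *
p=ctrl.snapshot("wrist"); cv2.imwrite("pics/w3.png",p["pixels"][...,::-1])
from g import *
q=ctrl.snapshot("scene"); X=pts(q)
r=ctrl.cut_out(q,"rebated_door")[0]; Q=X[r["region"]]; Q=Q[~np.isnan(Q[:,0])]
c=(Q-HR); u=c@bx; y=c@by; z=c[:,2]; k=(abs(u)<.12)&(z>.02)
import numpy as np
np.set_printoptions(suppress=True,precision=3)
for zz in np.arange(.02,.16,.01):
    s=k&(abs(z-zz)<.005); print(round(zz,3),np.percentile(y[s],[5,25,50,75,95]) if s.sum()>5 else s.sum())
E
```

```text
time: 8.85
tool_pos: [0.5336, -0.1009, 0.2888]
tool_rot: [0.986, -0.167, -0.001, 0.0]
force: [-0.3, 0.6, -0.2]
gripper_width: 0.419
finger_force: 0.0
delta mm [ 0.6 -2.3 69.1] turn [ 0.001  0.001 -0.005] t 8.85 F [-0.3  0.6 -0.2] q6 1.61 w 0.419Traceback (most recent call last):
  File "<stdin>", line 5, in <module>
IndexError: list index out of range
```

View pics/w3.png

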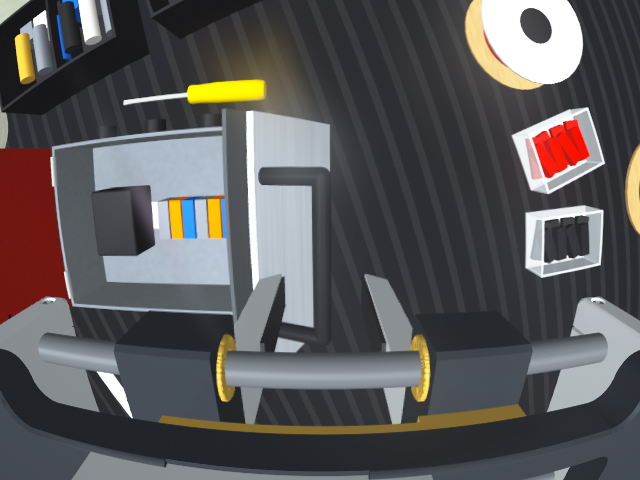

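The aluminium bar runs down at about column 322, midway between the finger tips (about 280 and 367), and the left finger is over the gap. I'll descend and grip.

```bash
python3 -m inch '[{"wx":0,"wy":0,"wz":0,"tx":0,"ty":-2,"tz":15,"gripper":0.42},{"wx":0,"wy":0,"wz":0,"tx":0,"ty":0,"tz":18,"gripper":0.42},{"wx":0,"wy":0,"wz":0,"tx":0,"ty":0,"tz":18,"gripper":0.42},{"wx":0,"wy":0,"wz":0,"tx":0,"ty":0,"tz":18,"gripper":0.42},{"wx":0,"wy":0,"wz":0,"tx":0,"ty":0,"tz":0,"gripper":0.42},{"wx":0,"wy":0,"wz":0,"tx":0,"ty":0,"tz":0,"gripper":0},{"wx":0,"wy":0,"wz":0,"tx":0,"ty":0,"tz":0,"gripper":0},{"wx":0,"wy":0,"wz":0,"tx":0,"ty":0,"tz":0,"gripper":0},{"wx":0,"wy":0,"wz":0,"tx":0,"ty":0,"tz":0,"gripper":0},{"wx":0,"wy":0,"wz":0,"tx":0,"ty":0,"tz":0,"gripper":0}]'
python3 g.py r 1.18 1.1 1 .9 .8 .7 .6 .5 .4 .3 .2 .1 .05 0
```

```text
time: 10.25
tool_pos: [0.5357, -0.0972, 0.2225]
tool_rot: [0.986, -0.165, 0.001, 0.001]
force: [-1.6, -2.9, 4.3]
gripper_width: 0.12
finger_force: 30.0
delta mm [-0.3  2.   2.9] turn [ 0.001 -0.002 -0.001] t 10.25 F [-1.6 -2.9  4.3] q6 1.62 w 0.12
1.1 ty -10.8 tz 0.5
1.0 ty -13.3 tz 1.9
0.9 ty -13.1 tz 3.2
0.8 ty -12.7 tz 4.5
0.7 ty -12.2 tz 5.7
0.6 ty -11.5 tz 6.9
0.5 ty -10.8 tz 8.0
0.4 ty -9.9 tz 9.1
0.3 ty -9.0 tz 10.0
0.2 ty -7.9 tz 10.9
0.1 ty -6.8 tz 11.6
0.05 ty -3.0 tz 6.0
0.0 ty -2.7 tz 6.2
```

```bash
python3 -m inch '[{"wx":0,"wy":0,"wz":0,"tx":0,"ty":-10,"tz":0.5,"gripper":0},{"wx":0,"wy":0,"wz":0,"tx":0,"ty":-13,"tz":2,"gripper":0},{"wx":0,"wy":0,"wz":0,"tx":0,"ty":-13,"tz":3,"gripper":0},{"wx":0,"wy":0,"wz":0,"tx":0,"ty":-12.5,"tz":4.5,"gripper":0},{"wx":0,"wy":0,"wz":0,"tx":0,"ty":-12,"tz":6,"gripper":0},{"wx":0,"wy":0,"wz":0,"tx":0,"ty":-11.5,"tz":7,"gripper":0},{"wx":0,"wy":0,"wz":0,"tx":0,"ty":-11,"tz":8,"gripper":0},{"wx":0,"wy":0,"wz":0,"tx":0,"ty":-10,"tz":9,"gripper":0},{"wx":0,"wy":0,"wz":0,"tx":0,"ty":-9,"tz":10,"gripper":0},{"wx":0,"wy":0,"wz":0,"tx":0,"ty":0,"tz":0,"gripper":0}]'
python3 g.py r 0.3 .2 .1 .05 0
```

```text
time: 11.5
tool_pos: [0.5693, 0.0016, 0.169]
tool_rot: [0.986, -0.164, 0.0, -0.001]
force: [6.7, -1.4, -4.3]
gripper_width: 0.116
finger_force: 30.0
delta mm [-0.1  3.  -0.7] turn [-0.001  0.     0.001] t 11.5 F [ 6.7 -1.4 -4.3] q6 1.8 w 0.116
0.2 ty -7.9 tz 10.9
0.1 ty -6.8 tz 11.6
0.05 ty -3.0 tz 6.0
0.0 ty -2.7 tz 6.2
```

```bash
python3 -m inch '[{"wx":0,"wy":0,"wz":0,"tx":0,"ty":-3,"tz":5.5,"gripper":0},{"wx":0,"wy":0,"wz":0,"tx":0,"ty":-3.5,"tz":5.5,"gripper":0},{"wx":0,"wy":0,"wz":0,"tx":0,"ty":-3.5,"tz":6,"gripper":0},{"wx":0,"wy":0,"wz":0,"tx":0,"ty":-3,"tz":6,"gripper":0},{"wx":0,"wy":0,"wz":0,"tx":0,"ty":-3,"tz":5,"gripper":0},{"wx":0,"wy":0,"wz":0,"tx":0,"ty":-1.5,"tz":3,"gripper":0},{"wx":0,"wy":0,"wz":0,"tx":0,"ty":-0.5,"tz":2,"gripper":0},{"wx":0,"wy":0,"wz":0,"tx":0,"ty":0,"tz":2,"gripper":0},{"wx":0,"wy":0,"wz":0,"tx":0,"ty":0,"tz":2,"gripper":0},{"wx":0,"wy":0,"wz":0,"tx":0,"ty":0,"tz":0,"gripper":0}]'
python3 g.py r 0
```

```text
time: 12.75
tool_pos: [0.5745, 0.0167, 0.1384]
tool_rot: [0.986, -0.165, 0.001, 0.0]
force: [-2.1, -4.7, 16.1]
gripper_width: 0.116
finger_force: 30.0
delta mm [-0.2 -1.3  3.4] turn [ 0.    -0.003 -0.001] t 12.75 F [-2.1 -4.7 16.1] q6 1.83 w 0.116
```

Upward force has risen to 16 N, so the door is on its seat. I'll release, lift and check it.

```bash
python3 -m inch '[{"wx":0,"wy":0,"wz":0,"tx":0,"ty":0,"tz":3,"gripper":0},{"wx":0,"wy":0,"wz":0,"tx":0,"ty":0,"tz":0,"gripper":0},{"wx":0,"wy":0,"wz":0,"tx":0,"ty":0,"tz":-4,"gripper":0.4},{"wx":0,"wy":0,"wz":0,"tx":0,"ty":0,"tz":0,"gripper":0.4},{"wx":0,"wy":0,"wz":0,"tx":0,"ty":0,"tz":0,"gripper":0.4},{"wx":0,"wy":0,"wz":0,"tx":0,"ty":0,"tz":-25,"gripper":0.4},{"wx":0,"wy":0,"wz":0,"tx":0,"ty":0,"tz":-40,"gripper":0.4},{"wx":0,"wy":0,"wz":0,"tx":0,"ty":0,"tz":-50,"gripper":0.36},{"wx":0,"wy":0,"wz":0,"tx":0,"ty":0,"tz":-50,"gripper":0.36},{"wx":0,"wy":0,"wz":0,"tx":0,"ty":0,"tz":-25,"gripper":0.36}]'
python3 g.py f 1.3
cat > m.py <<'E'
from g import *
q=ctrl.snapshot("scene"); X=pts(q); c=X-HR; u=c@bx; y=c@by; z=X[...,2]
np.set_printoptions(suppress=True,precision=4)
ok=(abs(u)<.085)&~np.isnan(z)
def prof(a,b,lo,hi):
    k=ok&(y>a)&(y<b)&(z>lo)&(z<hi); return k.sum(), np.nanmedian(z[k]) if k.any() else None
for a in np.arange(0.005,.32,.02): print(round(a+.01,3),prof(a,a+.02,.08,.125))
k=ok&(y>.01)&(y<.13)&(z>.085)&(z<.12)
print("alu slope",np.polyfit(y[k],z[k],1))
k=ok&(y>.19)&(y<.31)&(z>.085)&(z<.12)
if k.sum()>50: print("red slope",np.polyfit(y[k],z[k],1))
cv2.imwrite("pics/m%d.png"%q["shot"],cv2.resize(q["pixels"][120:330,210:490],(800,600),interpolation=3)[...,::-1]); print(q["shot"])
E
python3 m.py
```

```text
time: 14.0
tool_pos: [0.5746, 0.0176, 0.3278]
tool_rot: [0.986, -0.164, 0.001, -0.0]
force: [0.8, -0.2, -0.6]
gripper_width: 0.362
finger_force: 0.0
delta mm [  -0.  -206.    94.8] turn [-0.001 -0.002  0.   ] t 14.0 F [ 0.8 -0.2 -0.6] q6 1.83 w 0.362
0.015 (np.int64(350), np.float64(0.09802345011256348))
0.035 (np.int64(347), np.float64(0.0978627562468641))
0.055 (np.int64(352), np.float64(0.09785394891670662))
0.075 (np.int64(355), np.float64(0.09783213196226155))
0.095 (np.int64(352), np.float64(0.09776612747271635))
0.115 (np.int64(279), np.float64(0.0980014645924743))
0.135 (np.int64(272), np.float64(0.09575016193040808))
0.155 (np.int64(247), np.float64(0.09294848288713996))
0.175 (np.int64(0), None)
0.195 (np.int64(0), None)
0.215 (np.int64(0), None)
0.235 (np.int64(0), None)
0.255 (np.int64(0), None)
0.275 (np.int64(0), None)
0.295 (np.int64(0), None)
0.315 (np.int64(41), np.float64(0.09217552328438203))
alu slope [0.0057 0.0977]
8
```

Aluminium door is flat at 98 mm all along with its lip at 93 mm, so it's fully shut. Back to the red bar, at the pose where I released it.

```bash
python3 -m inch '[{"wx":0,"wy":0,"wz":0,"tx":0,"ty":-45,"tz":0,"gripper":0.36},{"wx":0,"wy":0,"wz":0,"tx":0,"ty":-50,"tz":0,"gripper":0.36},{"wx":0,"wy":0,"wz":0,"tx":0,"ty":-50,"tz":0,"gripper":0.36},{"wx":0,"wy":0,"wz":0,"tx":0,"ty":-50,"tz":0,"gripper":0.36},{"wx":0,"wy":0,"wz":0,"tx":0,"ty":-12,"tz":0,"gripper":0.36},{"wx":0,"wy":0,"wz":0,"tx":0,"ty":0,"tz":0,"gripper":0.36},{"wx":0,"wy":0,"wz":0,"tx":0,"ty":0,"tz":15,"gripper":0.36},{"wx":0,"wy":0,"wz":0,"tx":0,"ty":0,"tz":15,"gripper":0.36},{"wx":0,"wy":0,"wz":0,"tx":0,"ty":0,"tz":0,"gripper":0.36},{"wx":0,"wy":0,"wz":0,"tx":0,"ty":0,"tz":0,"gripper":0.36}]'
python3 g.py f 1.3
python3 - <<'E'
from h import *
p=ctrl.snapshot("wrist"); cv2.imwrite("pics/w4.png",p["pixels"][...,::-1])
E
```

```text
time: 15.3
tool_pos: [0.6414, 0.2123, 0.2959]
tool_rot: [0.986, -0.165, 0.0, -0.0]
force: [0.2, -0.8, 0.1]
gripper_width: 0.36
finger_force: 0.0
delta mm [-0.  -0.4 62.6] turn [-0.    -0.    -0.001] t 15.3 F [ 0.2 -0.8  0.1] q6 2.14 w 0.36
```

View pics/w4.png

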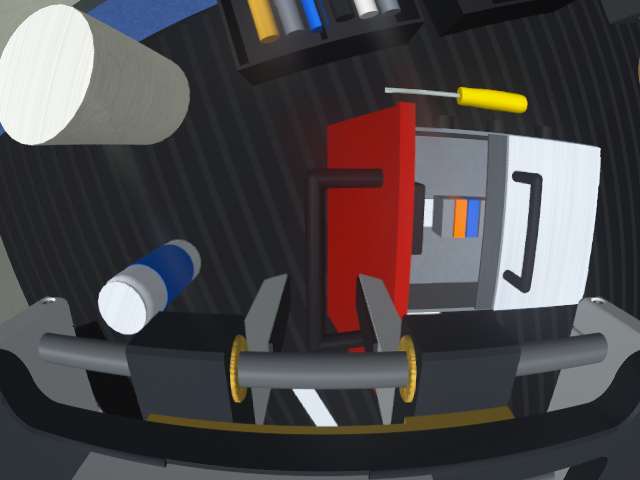

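The red bar at about column 317 sits between the fingers (tips at about 285 and 362), with the right finger over the gap; the aluminium door lies shut at the right. I'll descend and grip.

```bash
python3 -m inch '[{"wx":0,"wy":0,"wz":0,"tx":0,"ty":-1,"tz":17,"gripper":0.36},{"wx":0,"wy":0,"wz":0,"tx":0,"ty":0,"tz":17,"gripper":0.36},{"wx":0,"wy":0,"wz":0,"tx":0,"ty":0,"tz":17,"gripper":0.36},{"wx":0,"wy":0,"wz":0,"tx":0,"ty":0,"tz":12,"gripper":0.36},{"wx":0,"wy":0,"wz":0,"tx":0,"ty":0,"tz":0,"gripper":0.36},{"wx":0,"wy":0,"wz":0,"tx":0,"ty":0,"tz":0,"gripper":0},{"wx":0,"wy":0,"wz":0,"tx":0,"ty":0,"tz":0,"gripper":0},{"wx":0,"wy":0,"wz":0,"tx":0,"ty":0,"tz":0,"gripper":0},{"wx":0,"wy":0,"wz":0,"tx":0,"ty":0,"tz":0,"gripper":0},{"wx":0,"wy":0,"wz":0,"tx":0,"ty":0,"tz":0,"gripper":0}]'
python3 g.py f 1.3 1.2 1.1 1 .9 .8 .7 .6 .5 .4 .3 .2 .1 0
```

```text
time: 16.6
tool_pos: [0.6423, 0.2146, 0.2339]
tool_rot: [0.986, -0.164, 0.001, -0.001]
force: [1.5, 3.4, 4.2]
gripper_width: 0.119
finger_force: 30.0
delta mm [-0.2  2.2  0.6] turn [-0.002 -0.002  0.   ] t 16.6 F [1.5 3.4 4.2] q6 2.14 w 0.119
1.2 ty 14.9 tz -0.3
1.1 ty 14.8 tz 1.2
1.0 ty 14.6 tz 2.6
0.9 ty 14.3 tz 4.1
0.8 ty 13.8 tz 5.5
0.7 ty 13.2 tz 6.8
0.6 ty 12.4 tz 8.1
0.5 ty 11.6 tz 9.3
0.4 ty 10.6 tz 10.4
0.3 ty 9.5 tz 11.4
0.2 ty 8.3 tz 12.3
0.1 ty 7.0 tz 13.1
0.0 ty 5.7 tz 13.7
```

```bash
python3 -m inch '[{"wx":0,"wy":0,"wz":0,"tx":0,"ty":15,"tz":0,"gripper":0},{"wx":0,"wy":0,"wz":0,"tx":0,"ty":15,"tz":1,"gripper":0},{"wx":0,"wy":0,"wz":0,"tx":0,"ty":14.5,"tz":2.5,"gripper":0},{"wx":0,"wy":0,"wz":0,"tx":0,"ty":14.5,"tz":4,"gripper":0},{"wx":0,"wy":0,"wz":0,"tx":0,"ty":14,"tz":5.5,"gripper":0},{"wx":0,"wy":0,"wz":0,"tx":0,"ty":13,"tz":7,"gripper":0},{"wx":0,"wy":0,"wz":0,"tx":0,"ty":12.5,"tz":8,"gripper":0},{"wx":0,"wy":0,"wz":0,"tx":0,"ty":11.5,"tz":9,"gripper":0},{"wx":0,"wy":0,"wz":0,"tx":0,"ty":10.5,"tz":10.5,"gripper":0},{"wx":0,"wy":0,"wz":0,"tx":0,"ty":0,"tz":0,"gripper":0}]'
python3 g.py f 0.4 .3 .2 .1 0
```

```text
time: 17.85
tool_pos: [0.6017, 0.0977, 0.1824]
tool_rot: [0.986, -0.165, -0.002, 0.002]
force: [3.6, -3.2, -3.6]
gripper_width: 0.116
finger_force: 30.0
delta mm [ 0.4 -1.4 -3.2] turn [ 0.005  0.003 -0.002] t 17.85 F [ 3.6 -3.2 -3.6] q6 1.97 w 0.116
0.3 ty 9.5 tz 11.4
0.2 ty 8.3 tz 12.3
0.1 ty 7.0 tz 13.1
0.0 ty 5.7 tz 13.7
```

```bash
python3 -m inch '[{"wx":0,"wy":0,"wz":0,"tx":0,"ty":4.5,"tz":5,"gripper":0},{"wx":0,"wy":0,"wz":0,"tx":0,"ty":4.5,"tz":5.5,"gripper":0},{"wx":0,"wy":0,"wz":0,"tx":0,"ty":4,"tz":6,"gripper":0},{"wx":0,"wy":0,"wz":0,"tx":0,"ty":4,"tz":6,"gripper":0},{"wx":0,"wy":0,"wz":0,"tx":0,"ty":3.5,"tz":6,"gripper":0},{"wx":0,"wy":0,"wz":0,"tx":0,"ty":3.5,"tz":6,"gripper":0},{"wx":0,"wy":0,"wz":0,"tx":0,"ty":3,"tz":5,"gripper":0},{"wx":0,"wy":0,"wz":0,"tx":0,"ty":1.5,"tz":3,"gripper":0},{"wx":0,"wy":0,"wz":0,"tx":0,"ty":0.5,"tz":2,"gripper":0},{"wx":0,"wy":0,"wz":0,"tx":0,"ty":0,"tz":0,"gripper":0}]'
python3 g.py f 0
```

```text
time: 19.1
tool_pos: [0.593, 0.0725, 0.1399]
tool_rot: [0.986, -0.164, -0.0, 0.0]
force: [1.6, 1.2, -0.1]
gripper_width: 0.118
finger_force: 30.0
delta mm [0.4 2.4 4.9] turn [ 0.     0.001 -0.   ] t 19.1 F [ 1.6  1.2 -0.1] q6 1.93 w 0.118
```

```bash
python3 -m inch '[{"wx":0,"wy":0,"wz":0,"tx":0,"ty":1,"tz":2,"gripper":0},{"wx":0,"wy":0,"wz":0,"tx":0,"ty":0.5,"tz":2,"gripper":0},{"wx":0,"wy":0,"wz":0,"tx":0,"ty":0,"tz":2,"gripper":0},{"wx":0,"wy":0,"wz":0,"tx":0,"ty":0,"tz":2,"gripper":0},{"wx":0,"wy":0,"wz":0,"tx":0,"ty":0,"tz":2,"gripper":0},{"wx":0,"wy":0,"wz":0,"tx":0,"ty":0,"tz":1,"gripper":0},{"wx":0,"wy":0,"wz":0,"tx":0,"ty":0,"tz":0,"gripper":0},{"wx":0,"wy":0,"wz":0,"tx":0,"ty":0,"tz":0,"gripper":0},{"wx":0,"wy":0,"wz":0,"tx":0,"ty":0,"tz":0,"gripper":0},{"wx":0,"wy":0,"wz":0,"tx":0,"ty":0,"tz":0,"gripper":0}]'
python3 g.py f 0
```

```text
time: 20.35
tool_pos: [0.5919, 0.0688, 0.1295]
tool_rot: [0.986, -0.165, -0.001, 0.002]
force: [-3.7, -4.8, 6.0]
gripper_width: 0.118
finger_force: 30.0
delta mm [ 0.3 -1.4 -5.5] turn [ 0.005  0.001 -0.001] t 20.35 F [-3.7 -4.8  6. ] q6 1.93 w 0.118
```

```bash
python3 -m inch '[{"wx":0,"wy":0,"wz":0,"tx":0,"ty":0,"tz":0,"gripper":0.35},{"wx":0,"wy":0,"wz":0,"tx":0,"ty":0,"tz":0,"gripper":0.35},{"wx":0,"wy":0,"wz":0,"tx":0,"ty":0,"tz":0,"gripper":0.35},{"wx":0,"wy":0,"wz":0,"tx":0,"ty":0,"tz":-20,"gripper":0.35},{"wx":0,"wy":0,"wz":0,"tx":0,"ty":0,"tz":-20,"gripper":0.35},{"wx":0,"wy":0,"wz":0,"tx":0,"ty":0,"tz":-20,"gripper":0},{"wx":0,"wy":0,"wz":0,"tx":0,"ty":0,"tz":-20,"gripper":0},{"wx":0,"wy":0,"wz":0,"tx":0,"ty":0,"tz":-20,"gripper":0},{"wx":0,"wy":0,"wz":0,"tx":0,"ty":0,"tz":0,"gripper":0},{"wx":0,"wy":0,"wz":0,"tx":0,"ty":0,"tz":0,"gripper":0}]'
python3 m.py; python3 g.py f 0
```

```text
time: 21.6
tool_pos: [0.5925, 0.0712, 0.2283]
tool_rot: [0.986, -0.164, -0.001, 0.0]
force: [-0.1, -0.5, -0.1]
gripper_width: 0.003
finger_force: 0.0
0.015 (np.int64(343), np.float64(0.09805362395889915))
0.035 (np.int64(354), np.float64(0.09787907462085293))
0.055 (np.int64(349), np.float64(0.09796788776042283))
0.075 (np.int64(346), np.float64(0.09799012815074858))
0.095 (np.int64(350), np.float64(0.09810100035814123))
0.115 (np.int64(279), np.float64(0.09797355510356491))
0.135 (np.int64(275), np.float64(0.09808305337046816))
0.155 (np.int64(335), np.float64(0.09824612555703655))
0.175 (np.int64(259), np.float64(0.09830624994501334))
0.195 (np.int64(316), np.float64(0.09820313903065472))
0.215 (np.int64(351), np.float64(0.09830295674107895))
0.235 (np.int64(355), np.float64(0.09810095107328408))
0.255 (np.int64(356), np.float64(0.09797090976877716))
0.275 (np.int64(358), np.float64(0.09823351653190987))
0.295 (np.int64(353), np.float64(0.09815449011177074))
0.315 (np.int64(297), np.float64(0.09787906217497655))
alu slope [0.0084 0.0975]
red slope [0.0007 0.098 ]
10
delta mm [ 0.9  0.9 92.9] turn [ 0.001  0.002 -0.   ] t 21.65 F [-0.2 -0.1 -0.7] q6 1.93 w 0.004
```

```bash
ls pics
```

```text
c.png
m10.png
m8.png
scene.png
top.png
w1.png
w2.png
w3.png
w4.png
```

View pics/m10.png

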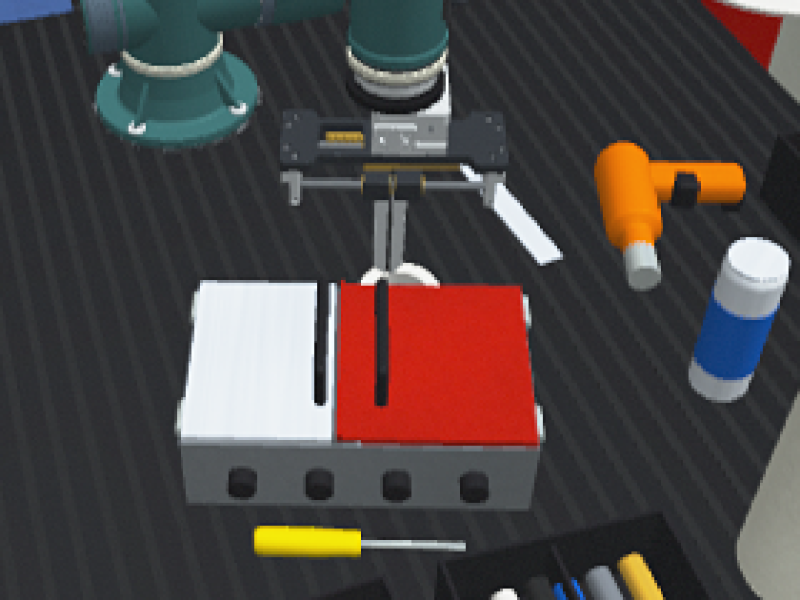

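```bash
python3 -m inch '[{"wx":0,"wy":0,"wz":0,"tx":0,"ty":0,"tz":-20,"gripper":0},{"wx":0,"wy":0,"wz":0,"tx":0,"ty":0,"tz":-20,"gripper":0},{"wx":0,"wy":0,"wz":0,"tx":0,"ty":0,"tz":-20,"gripper":0},{"wx":0,"wy":0,"wz":0,"tx":0,"ty":0,"tz":-20,"gripper":0},{"wx":0,"wy":0,"wz":0,"tx":0,"ty":0,"tz":0,"gripper":0},{"wx":0,"wy":0,"wz":0,"tx":0,"ty":0,"tz":0,"gripper":0},{"wx":0,"wy":0,"wz":0,"tx":0,"ty":0,"tz":0,"gripper":0},{"wx":0,"wy":0,"wz":0,"tx":0,"ty":0,"tz":0,"gripper":0},{"wx":0,"wy":0,"wz":0,"tx":0,"ty":0,"tz":0,"gripper":0},{"wx":0,"wy":0,"wz":0,"tx":0,"ty":0,"tz":0,"gripper":0}]'
```

```text
time: 22.9
tool_pos: [0.5927, 0.0711, 0.3094]
tool_rot: [0.986, -0.164, -0.0, 0.0]
force: [0.2, -0.5, 0.1]
gripper_width: 0.004
finger_force: 0.0
```

Both doors lie flat, with the red flange edge at about column 337 over the aluminium lip. The bystanders are where they were, and the gripper is clear.

```bash
python3 -c "
from bench import ctrl
print(ctrl.finish_job())"
```

```text
the job is handed in; nothing more can be done
None
```

The aluminium door was shut first and the red door after it with its flange over the lip; both measured flat at 98 mm, nothing nearby looked disturbed, and the job was handed in at about 23 s with the gripper clear.

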